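# Line up the tasting jars by height

## Task

Set up the tasting display: stand the four cork-topped jars upright on the white coasters of the wooden board, one in the middle of each coaster, in order of height, with the shortest jar at the card stand's end of the row and the tallest at the bell's end. Leave the little bowl of cacao where it stands.

Things in the scene. Friction and masses are not known exactly. Their poses are not given: they have to be found in the camera images.
- jar_smallest: the smallest of four round, straight-sided glass jars with dark grey-brown contents with a flat cork lid; loose, standing upright. 40 mm across, 46 mm high in all; the top 16 mm is the cork lid, 34 mm across, fixed to the jar. Solid to the touch, under 0.3 kg. Origin: centre of its underside, z up along its axis.
- jar_second: the second smallest of four round, straight-sided glass jars with dark grey-brown contents with a flat cork lid; loose, standing upright. 46 mm across, 62 mm high in all; the top 16 mm is the cork lid, 40 mm across, fixed to the jar. Solid to the touch, under 0.3 kg. Origin: centre of its underside, z up along its axis.
- jar_third: the third smallest (second tallest) of four round, straight-sided glass jars with dark grey-brown contents with a flat cork lid; loose, standing upright. 52 mm across, 80 mm high in all; the top 16 mm is the cork lid, 46 mm across, fixed to the jar. Solid to the touch, under 0.3 kg. Origin: centre of its underside, z up along its axis.
- jar_tallest: the tallest of four round, straight-sided glass jars with dark grey-brown contents with a flat cork lid; loose, standing upright. 58 mm across, 98 mm high in all; the top 16 mm is the cork lid, 52 mm across, fixed to the jar. Solid to the touch, under 0.3 kg. Origin: centre of its underside, z up along its axis.
- coaster_a: flat white coaster, 64 mm across, 5 mm thick, fixed on a dark wooden board (96 x 340 mm, 12 mm thick, fixed). The coasters lie in a straight row along the board, 80 mm apart between centres, in the order a, b, c, d; this is an end one. Origin: centre of its underside, 12 mm above the counter (top face at 17 mm); y along the row from d towards a, x across it, z up.
- coaster_b: flat white coaster, 64 mm across, 5 mm thick, fixed on a dark wooden board (96 x 340 mm, 12 mm thick, fixed). The coasters lie in a straight row along the board, 80 mm apart between centres, in the order a, b, c, d; this is a middle one. Origin: centre of its underside, 12 mm above the counter (top face at 17 mm); y along the row from d towards a, x across it, z up.
- coaster_c: flat white coaster, 64 mm across, 5 mm thick, fixed on a dark wooden board (96 x 340 mm, 12 mm thick, fixed). The coasters lie in a straight row along the board, 80 mm apart between centres, in the order a, b, c, d; this is a middle one. Origin: centre of its underside, 12 mm above the counter (top face at 17 mm); y along the row from d towards a, x across it, z up.
- coaster_d: flat white coaster, 64 mm across, 5 mm thick, fixed on a dark wooden board (96 x 340 mm, 12 mm thick, fixed). The coasters lie in a straight row along the board, 80 mm apart between centres, in the order a, b, c, d; this is an end one. Origin: centre of its underside, 12 mm above the counter (top face at 17 mm); y along the row from d towards a, x across it, z up.
- card_stand: small oak block holding an upright printed card, 24 x 85 x 57 mm high, fixed just beyond one end of the board, in line with the row, 100 mm from the centre of the nearest coaster. It may be at either end; a silver bell (80 mm across, 60 mm high, fixed) stands likewise beyond the other. Origin: centre of its underside, long side along y.
- nib_bowl: small white oval bowl heaped with dark cacao pieces, 63 x 85 x 43 mm high, loose, standing on the counter right of the work; not part of the job. Origin: centre of its underside, long side along y.
Mind the look-alikes: they are no part of the job. Leave any turquoise look-alike of the jar_second alone.

How it is judged:
By the outcome, as a careful person would: the job done as asked, in the order asked, and still so for the second after the job is handed in, with the robot touching nothing.
It also fails if it takes over 109 s, if anything falls off the work surface, if the arm or the gripper's body presses on something with over 40 N, if the wrist force passes 120 N, or if a joint passes its speed limit or range.

## Robot

A 6-joint arm with a two-finger parallel gripper is mounted at the origin on a cart in front of the work surface, level with it; the furniture and walls round the work are solid. World frame = base frame: x ahead of the robot, y to its left, z up, the work surface at z = 0. Lengths are in m, angles in rad, forces in N, time in s.
With the tool pointing down it reaches from about 0.35 to 0.85 m from the base axis. Payload 8.1 kg.
Tool frame: the origin (TCP) lies midway between the tips of the shut fingers; the grasp point (between the pads) lies 19 mm behind it; z points along the fingers, y is the line along which they close (so a half turn about z gives the same grasp; the last joint's range is limited). The gripper opens to 85 mm and grips with 20 to 120 N. Pads are 22 mm wide; open, the fingers measure 114 mm over their backs; the gripper's body (76 mm by 85 mm) begins 54 mm behind the grasp point. The pads swing forward as they close: fully open they stand 13 mm farther back than shut.
Start: joints at [1.033, 0.13, 1.488, -0, 1.523, -0.085], TCP at [0.262, 0.54, 0.231] pointing down, gripper open.
Joint ranges: [-2.96, 2.96], [-0.89, 2.26], [0.02, 2.5], [-1.34, 4.48], [0, 2.73], [-2.66, 2.66]. Speed limits (rad/s): [2.39, 2.39, 2.79, 3.14, 3.14, 3.14].

## Interface

Orientations are given as a unit quaternion [w, x, y, z].
In Python, from bench import bot, grab_frame, calibration, order gives the robot as it stands. The module is installed in compiled form; this text tells all that it offers.
- The arm moves only by the tool jog_arm, never from a script. Its argument "commands" is a list of rows, each an object of numbers: "x", "y", "z": the shift along the tool's x, y, z in mm; "yaw": the turn about the tool's z in degrees. A call has 1 to 5 rows; each row shifts and turns the commanded pose from where the row before left it, along the tool's axes as they then stand; what a row does not reach is not made up. A row lasts 1/10 s, in which the tool goes at most 50 mm and 8.59 degrees, less where a joint would pass 70% of its speed; a pose out of reach is approached as far as the arm can. A call with a gripper value outside its range is refused whole. "hand" is the closure, from 0 (fully open) to 1 (shut), set as the call begins (left out, the last holds). The fingers move at their own pace and stop on an object; "grip_force" is the grip in N (left out, the last holds). Time passes only in rows, so rows that do not move let the fingers close. It gives the time, the measured TCP pose, the force, the opening and the grip force at its end, in the units of the state.
- bot.state(): the state, without advancing time (a new reading comes with each control period).
- grab_frame(name): name is "side" or "top" or "wrist"; returns the picture (384x512x3 uint8, blue, green, red); there is no depth.
- calibration(name): a dict with "mtx" (3x3 intrinsics, pixels), "R" (3x3) and "t" (3): a world point X has camera coordinates R X + t; the wrist camera has in their place "hand_eye" (4x4, takes a point from camera to tool coordinates, whose origin is the TCP and whose axes are the flange's). Camera axes: x right, y down, z forward; pixel columns grow to the right and rows downward; lengths in m; the calibration is good to about 2 mm. A picture is of the moment at which its call begins: read the wrist's pose just before it. calibration takes no time and is no camera call.
- order.sign_off(): hands the job in; it is judged then, once.
The state is a dict: "clock": time; "q": joint angles; "qd": joint speeds; "effort": joint torques, N m; "position": TCP position; "eef_rot": TCP orientation; "ft_force": force on the tool from outside, world axes, zero at the start; "torque": the same for the moment, N m; "finger_gap": finger opening in m; "finger_force": force on a finger pad.
Only numpy, scipy, OpenCV 4.12 (cv2) and the standard library are available. Lean on these libraries where they do the work, as an engineer would, in place of code of your own. Each camera call takes 0.05 s, during which the arm holds its last target. There are 200 camera calls.

## Working session

There is one attempt and no reset: what is moved stays moved. The work goes in short steps, Python scripts to look and compute and a tool call to move; the robot and the scene stay as the last step left them, time stands still between calls to the robot, and variables do not carry over. Pictures are saved under pics/ and viewed, at most 14 in all, crops included, and the job is handed in when it is done.

Besides the shell and the picture viewer there is one more tool, called after "Call:" as name(argument=value, ...) on one line, values as JSON. jog_arm: Moves the arm, as the interface text tells. Its arguments: {"type":"object","properties":{"commands":{"type":"array"},"hand":{"type":"number"},"grip_force":{"type":"number"}},"required":["commands"]}

```bash
mkdir -p pics; ls; python3 - <<'E'
from bench import bot, grab_frame, calibration
import cv2,json
s=bot.state();print(s)
for n in("top","side"):
    cv2.imwrite(f"pics/{n}0.png",grab_frame(n)); c=calibration(n);print(n,c)
print(calibration("wrist"))
E
```

```text
pics
{'clock': 0.0, 'q': array([ 1.03262182e+00,  1.31158550e-01,  1.48927844e+00, -2.41054301e-05,
        1.52300488e+00, -8.53859174e-02]), 'qd': array([-0.00073889,  0.00058262, -0.00067447, -0.00048423, -0.00102184,
        0.00061188]), 'effort': array([ 3.23060622e-04, -5.69400179e+01, -5.00548804e+01,  2.98228292e-05,
        1.44785739e-02,  6.09049084e-05]), 'position': array([0.26218158, 0.53907302, 0.23024646]), 'eef_rot': array([-2.72167951e-04,  2.24464625e-01,  9.74481799e-01, -8.83722175e-04]), 'ft_force': array([-0.12160537, -0.81323243,  0.66187699]), 'torque': array([ 0.02592312, -0.00947778, -0.02203982]), 'finger_force': 0.0, 'finger_gap': 0.0849854415941231}
top {'mtx': array([[353.68976743,   0.        , 254.78552587],
       [  0.        , 353.68976743, 181.50124973],
       [  0.        ,   0.        ,   1.        ]]), 'R': array([[-2.78027173e-03, -9.99996131e-01, -9.01335144e-05],
       [-9.93346959e-01,  2.77216196e-03, -1.15126596e-01],
       [ 1.15126401e-01, -2.30549370e-04, -9.93350824e-01]]), 't': array([-0.07370929,  0.47413191,  1.00332171])}
side
[... 184 characters left out ...]
6319,  0.37995407, -0.00883226],
       [ 0.16830207,  0.38865816, -0.90588037],
       [-0.3407602 , -0.83939249, -0.42344154]]), 't': array([ 0.47657312, -0.0085425 ,  1.30805614])}
{'mtx': array([[320.8495142 ,   0.        , 252.58199671],
       [  0.        , 320.8495142 , 189.84716657],
       [  0.        ,   0.        ,   1.        ]]), 'hand_eye': array([[ 4.03005064e-04, -9.51868015e-01, -3.06507943e-01,
         7.73221081e-02],
       [ 9.99999375e-01,  6.39558920e-05,  1.11621004e-03,
         8.58558521e-04],
       [-1.04288165e-03, -3.06508201e-01,  9.51867446e-01,
        -1.41933927e-01],
       [ 0.00000000e+00,  0.00000000e+00,  0.00000000e+00,
         1.00000000e+00]])}
```

View pics/top0.png

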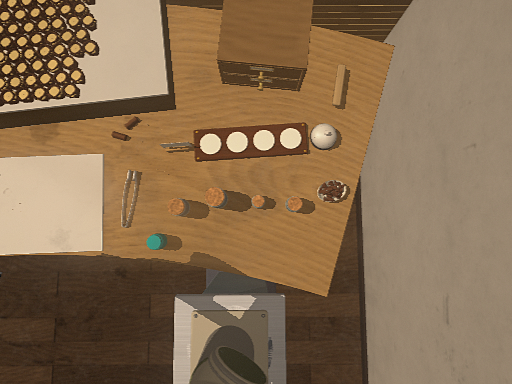

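View pics/side0.png

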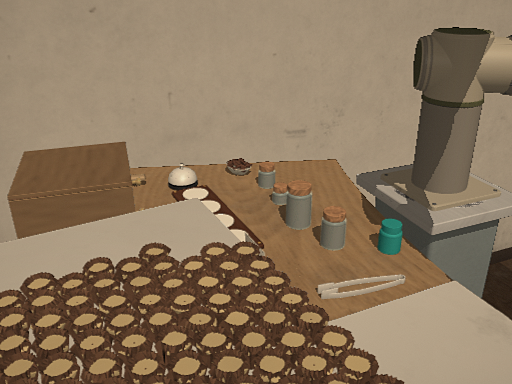

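Top view: corks at about (178,207) third, (216,197) tallest, (259,202) smallest, (295,205) second; coasters at (210..291, 144..138); card stand at left (+y end), bell at right; the turquoise jar at (156,242) stays put. The side view agrees on the jar heights.

```bash
cat > h.py <<'E'
import numpy as np, cv2
from bench import bot, grab_frame, calibration
from scipy.spatial.transform import Rotation as Ro
H=dict(s=.046,m=.062,t=.080,T=.098)
def cam(n,st=None):
    c=calibration(n)
    if n!="wrist": return c["mtx"],c["R"].T,-c["R"].T@c["t"]
    w,x,y,z=st["eef_rot"];Rt=Ro.from_quat([x,y,z,w]).as_matrix();E=c["hand_eye"]
    return c["mtx"],Rt@E[:3,:3],Rt@E[:3,3]+st["position"]
def cast(px,z,C):
    K,R,o=C;d=R@np.linalg.solve(K,[px[0],px[1],1]);return o+d*(z-o[2])/d[2]
def proj(X,C):
    K,R,o=C;p=K@(R.T@(np.array(X)-o));return p[:2]/p[2]
def blobs(m,amin):
    n,l,s,c=cv2.connectedComponentsWithStats(m.astype(np.uint8));return [(c[i],s[i],l==i) for i in range(1,n) if s[i][4]>=amin]
def hsv(im): return cv2.split(cv2.cvtColor(im,cv2.COLOR_BGR2HSV).astype(int))
E
python3 - <<'E'
from h import *
im=cv2.imread("pics/top0.png");h,s,v=hsv(im);C=cam("top");print("cam",C[2].round(3))
for c,b,_ in blobs((s<60)&(v>190),60):
    if 190<c[0]<340 and 120<c[1]<160: print("white",c.round(1),b[2:],cast(c,.017,C).round(4))
for x,y in((178,207),(216,197),(259,202),(295,205),(240,220)): print(h[y,x],s[y,x],v[y,x])
m=(h<12)&(s>100)&(v>110)
for c,b,_ in blobs(m,15):
    if 150<c[0]<330 and 170<c[1]<230: print("cork",c.round(1),b,[cast(c,z-.003,C).round(3)[:2] for z in H.values()])
E
```

```text
cam [ 0.355 -0.075  1.051]
white [319.3 134.5] [11  9 61] [ 0.616  -0.2683  0.017 ]
white [210.2 144.7] [19 20 77] [0.586  0.0576 0.017 ]
white [262.4 145. ] [19 11 62] [ 0.5844 -0.098   0.017 ]
14 158 177
14 161 184
14 162 184
14 160 166
16 149 151
```

```bash
python3 - <<'E'
from h import *
im=cv2.imread("pics/top0.png");h,s,v=hsv(im);C=cam("top")
P=[]
for c,b,_ in blobs((s<70)&(v>150),100):
    if 190<c[0]<340 and 120<c[1]<160: print("white",c.round(1),b[2:],cast(c,.017,C).round(4))
b_,g_,r_=[x.astype(int) for x in cv2.split(im)]
for x,y in((178,207),(216,197),(259,202),(295,205),(240,220),(280,225)): print(im[y,x])
m=(h<=14)&(s>130)&(v>135)&(r_-g_>50)
for c,b,_ in blobs(m,15):
    if 150<c[0]<330 and 170<c[1]<230: print("cork",c.round(1),b,[cast(c,z-.003,C).round(3)[:2] for z in H.values()])
cv2.imwrite("pics/c.png",np.hstack([cv2.resize(im[170:230,150:320],None,fx=4,fy=4)]))
E
```

```text
white [322.2 135. ] [ 24  24 421] [ 0.6146 -0.2769  0.017 ]
white [289.9 138. ] [ 21  21 326] [ 0.6056 -0.1803  0.017 ]
white [263.4 139.7] [ 21  20 321] [ 0.6005 -0.1012  0.017 ]
white [236.6 141.6] [ 21  20 325] [ 0.595  -0.0212  0.017 ]
white [210.  143.5] [ 21  20 322] [0.5894 0.0583 0.017 ]
[ 67 120 177]
[ 68 122 184]
[ 67 121 184]
[ 62 109 166]
[ 63 111 151]
[ 69 124 172]
cork [213.8 196.2] [205 187  19  19 262] [array([0.43 , 0.042]), array([0.429, 0.04 ]), array([0.428, 0.038]), array([0.426, 0.036])]
cork [257.9 200.8] [252 195  12  12  97] [array([ 0.417, -0.084]), array([ 0.416, -0.084]), array([ 0.415, -0.083]), array([ 0.414, -0.083])]
cork [294.4 203.2] [288 197  14  13 139] [array([ 0.409, -0.188]), array([ 0.409, -0.186]), array([ 0.408, -0.184]), array([ 0.407, -0.182])]
cork [175.5 206.1] [168 199  16  16 157] [array([0.402, 0.151]), array([0.402, 0.147]), array([0.401, 0.143]), array([0.4  , 0.139])]
```

View pics/c.png

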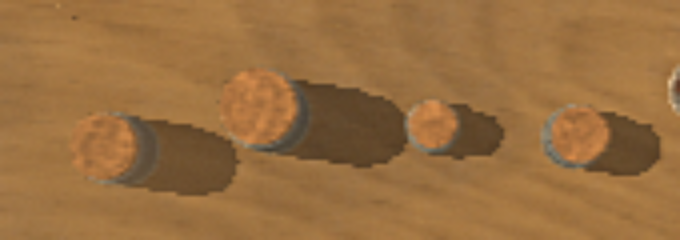

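Corks are clear: sizes 12/14/16/19 px match s/m/t/T. Coaster spacing measures 80 mm. Now a row planner, then a move above the smallest jar with the fingers closing across the row.

```bash
cat >> h.py <<'E'
def plan(x,y,z,ang=None,n=None,step=40):
    """rows (tool axes, mm, deg) from the measured pose to TCP x,y,z (m), tool-y angle ang (deg)"""
    s=bot.state();p=s["position"];w,a,b,c=s["eef_rot"];R=Ro.from_quat([a,b,c,w]).as_matrix()
    cur=np.degrees(np.arctan2(R[1,1],R[0,1]));dy=0 if ang is None else -((ang-cur+180)%360-180)
    D=np.array([x,y,z])-p;n=n or max(1,int(np.ceil(max(np.linalg.norm(D)*1e3/step,abs(dy)/8))))
    print("t",round(s["clock"],2),"pos",p.round(4),"ang",cur.round(2),"n",n)
    for i in range(n):
        t=(R@Ro.from_euler("z",dy*i/n,degrees=True).as_matrix()).T@D/n*1e3
        print(i,"x %.1f y %.1f z %.1f yaw %.2f"%(*t,dy/n))
E
python3 -c "
from h import *
plan(.417,-.084,.2,3.9)"
```

```text
t 0.1 pos [0.2622 0.5391 0.2303] ang 64.05 n 17
0 x -24.2 y -29.0 z 1.8 yaw 3.54
1 x -26.0 y -27.4 z 1.8 yaw 3.54
2 x -27.6 y -25.8 z 1.8 yaw 3.54
3 x -29.1 y -24.0 z 1.8 yaw 3.54
4 x -30.6 y -22.2 z 1.8 yaw 3.54
5 x -31.9 y -20.2 z 1.8 yaw 3.54
6 x -33.1 y -18.2 z 1.8 yaw 3.54
7 x -34.1 y -16.2 z 1.8 yaw 3.54
8 x -35.1 y -14.0 z 1.8 yaw 3.54
9 x -35.9 y -11.8 z 1.8 yaw 3.54
10 x -36.5 y -9.6 z 1.8 yaw 3.54
11 x -37.0 y -7.3 z 1.8 yaw 3.54
12 x -37.4 y -5.0 z 1.8 yaw 3.54
13 x -37.7 y -2.7 z 1.8 yaw 3.54
14 x -37.8 y -0.4 z 1.8 yaw 3.54
15 x -37.7 y 2.0 z 1.8 yaw 3.54
16 x -37.5 y 4.3 z 1.8 yaw 3.54
```

Call:
jog_arm(commands=[{"x": -24, "y": -29, "z": 2, "yaw": 3.5}, {"x": -26, "y": -27, "z": 2, "yaw": 3.5}, {"x": -28, "y": -26, "z": 2, "yaw": 3.5}, {"x": -29, "y": -24, "z": 2, "yaw": 3.5}, {"x": -31, "y": -22, "z": 2, "yaw": 3.5}], hand=0, grip_force=30)

```text
clock: 0.6
position: [0.3087, 0.3547, 0.2207]
eef_rot: [-0.0, 0.371, 0.929, -0.0]
ft_force: [2.0, -0.2, 0.8]
finger_gap: 0.0856
finger_force: 0.0
```

Call:
jog_arm(commands=[{"x": -32, "y": -20, "z": 2, "yaw": 3.5}, {"x": -33, "y": -18, "z": 2, "yaw": 3.5}, {"x": -34, "y": -16, "z": 2, "yaw": 3.5}, {"x": -35, "y": -14, "z": 2, "yaw": 3.5}, {"x": -36, "y": -12, "z": 2, "yaw": 3.5}])

```text
clock: 1.1
position: [0.3554, 0.1722, 0.2109]
eef_rot: [-0.0, 0.508, 0.861, -0.0]
ft_force: [-0.5, -0.3, 0.7]
finger_gap: 0.0854
finger_force: 0.0
```

Call:
jog_arm(commands=[{"x": -36.5, "y": -9.5, "z": 2, "yaw": 3.5}, {"x": -37, "y": -7, "z": 2, "yaw": 3.5}, {"x": -37.5, "y": -5, "z": 2, "yaw": 3.5}, {"x": -38, "y": -3, "z": 2, "yaw": 3.5}, {"x": -38, "y": 0, "z": 2, "yaw": 3.5}])

```text
clock: 1.6
position: [0.403, -0.0111, 0.201]
eef_rot: [-0.0, 0.633, 0.774, 0.0]
ft_force: [0.6, 0.1, -0.2]
finger_gap: 0.0851
finger_force: 0.0
```

```bash
python3 -c "
from h import *
plan(.417,-.084,.18,3.9)"
```

```text
t 1.6 pos [ 0.403  -0.0111  0.201 ] ang 11.41 n 2
0 x -37.1 y -0.4 z 10.5 yaw 3.75
1 x -37.0 y 2.1 z 10.5 yaw 3.75
```

Call:
jog_arm(commands=[{"x": -37, "y": 0, "z": 10, "yaw": 3.8}, {"x": -37, "y": 2, "z": 10, "yaw": 3.7}, {"x": 0}])

```text
schema error: expected keys x, y, z, yaw
```

```bash
python3 - <<'E'
from h import *
s=bot.state();C=cam("wrist",s);im=grab_frame("wrist");cv2.imwrite("pics/w1.png",im);np.save("w1.npy",np.array(s,dtype=object))
print(s["position"],proj((.417,-.084,.046),C),proj((.409,-.186,.062),C))
E
```

```text
[ 0.40303137 -0.01112405  0.20102267] [250.19735145 243.02179848] [224.16006021 332.60585796]
```

View pics/w1.png

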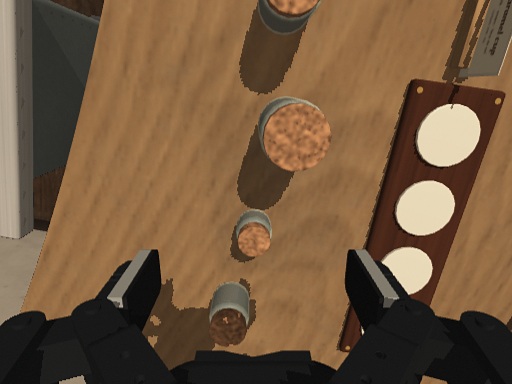

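The wrist view (pose unchanged, since the row was refused) shows corks at (254,240) s, (229,326) m, (297,137) T and coasters at (448,134), (425,208), (405,270). I'll measure these.

```bash
python3 - <<'E'
from h import *
s=np.load("w1.npy",allow_pickle=True).item();C=cam("wrist",s);im=cv2.imread("pics/w1.png");h,S,v=hsv(im)
for n,(x,y) in dict(s=(254,240),T=(297,137),m=(229,330),wood=(190,150),wood2=(330,220)).items(): 
    q=im[y-5:y+6,x-5:x+6].reshape(-1,3);print(n,q.mean(0).round(),h[y-5:y+6,x-5:x+6].mean(),S[y-5:y+6,x-5:x+6].mean())
for c,b,m in blobs((S<60)&(v>170),500):
    if c[0]>370: print("white",c.round(1),b,cast(c,.017,C).round(4))
b_,g_,r_=[x.astype(int) for x in cv2.split(cv2.GaussianBlur(im,(5,5),0))]
m=((r_*1.0/(g_+1))>1.5)&(r_>60)
m=cv2.morphologyEx(m.astype(np.uint8),cv2.MORPH_OPEN,np.ones((5,5)))
o=im.copy();o[m>0]=(255,0,0);cv2.imwrite("pics/w1m.png",o)
for c,b,_ in blobs(m,150):
    if 200<c[0]<340: print(c.round(1),b,{k:cast(c,z,C).round(4)[:2] for k,z in H.items()})
E
```

```text
s [ 71. 111. 165.] 12.909090909090908 146.20661157024793
T [ 69. 108. 161.] 12.826446280991735 146.5702479338843
m [36. 56. 84.] 12.487603305785123 145.92561983471074
wood [ 72. 114. 155.] 15.024793388429751 136.04132231404958
wood2 [ 63.  98. 134.] 14.735537190082646 135.08264462809916
white [448.3 134.7] [ 418  104   62   62 2945] [0.5923 0.0602 0.017 ]
white [425.  207.6] [ 397  181   58   54 2376] [ 0.5975 -0.0191  0.017 ]
white [409.7 267.7] [ 382  248   50   46 1454] [ 0.6069 -0.0932  0.017 ]
```

View pics/w1m.png

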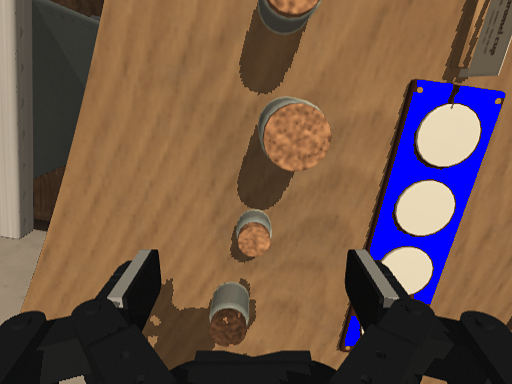

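```bash
python3 - <<'E'
from h import *
s=np.load("w1.npy",allow_pickle=True).item();C=cam("wrist",s);im=cv2.imread("pics/w1.png")
h=cv2.split(cv2.cvtColor(cv2.GaussianBlur(im,(0,0),2),cv2.COLOR_BGR2HSV_FULL))[0]  # 0..255
for k,c,r in(("s",(254,240),26),("T",(297,137),45),("m",(228,326),28)):
    m=np.zeros(h.shape,np.uint8);cv2.circle(m,c,r,1,-1);m[(h>=20)]=0;m=cv2.morphologyEx(m,cv2.MORPH_OPEN,np.ones((5,5)))
    b=max(blobs(m,50),key=lambda b:b[1][4]);bb=b[1];ce=(bb[0]+bb[2]/2-.5,bb[1]+bb[3]/2-.5)
    print(k,b[0].round(1),ce,bb,cast(b[0],H[k],C).round(4),cast(ce,H[k],C).round(4))
for k,p in(("s",(254.5,239.5)),("T",(297.5,137)),("m",(228.5,327))):print(k,cast(p,H[k],C).round(4))
E
```

```text
s [253.1 240.3] (np.float64(252.5), np.float64(240.0)) [237 224  32  33 854] [ 0.4193 -0.0804  0.046 ] [ 0.4186 -0.0802  0.046 ]
T [296.5 137.6] (np.float64(297.0), np.float64(138.0)) [ 264  105   67   67 3534] [0.4292 0.0367 0.098 ] [0.4297 0.0365 0.098 ]
m [227.  328.2] (np.float64(227.0), np.float64(328.0)) [ 209  311   37   35 1043] [ 0.411  -0.1797  0.062 ] [ 0.4109 -0.1795  0.062 ]
s [ 0.4205 -0.0792  0.046 ]
T [0.4299 0.0373 0.098 ]
m [ 0.4123 -0.1779  0.062 ]
```

Call:
jog_arm(commands=[{"x": -37, "y": 0, "z": 10, "yaw": 3.8}, {"x": -37, "y": 2, "z": 10, "yaw": 3.7}, {"x": 0, "y": 0, "z": 0, "yaw": 0}])

```text
clock: 1.95
position: [0.4168, -0.0853, 0.1796]
eef_rot: [-0.001, 0.684, 0.73, -0.001]
ft_force: [-0.1, -0.7, 0.8]
finger_gap: 0.0852
finger_force: 0.0
```

```bash
python3 -c "
from h import *
plan(.418,-.082,.003,3.9,n=5)"
```

```text
t 1.95 pos [ 0.4168 -0.0853  0.1796] ang 3.73 n 5
0 x 0.7 y 0.4 z 35.3 yaw -0.03
1 x 0.7 y 0.4 z 35.3 yaw -0.03
2 x 0.7 y 0.4 z 35.3 yaw -0.03
3 x 0.7 y 0.4 z 35.3 yaw -0.03
4 x 0.7 y 0.4 z 35.3 yaw -0.03
```

Call:
jog_arm(commands=[{"x": 2, "y": 1, "z": 45, "yaw": 0}, {"x": 1, "y": 0.5, "z": 45, "yaw": 0}, {"x": 0, "y": 0, "z": 45, "yaw": 0}, {"x": 0, "y": 0, "z": 30, "yaw": 0}, {"x": 0, "y": 0, "z": 11, "yaw": 0}])

```text
clock: 2.45
position: [0.4156, -0.0776, 0.0018]
eef_rot: [-0.003, 0.681, 0.732, -0.001]
ft_force: [0.1, -0.5, 0.1]
finger_gap: 0.0856
finger_force: 0.0
```

Call:
jog_arm(commands=[{"x": 0, "y": 0, "z": 0, "yaw": 0}, {"x": 0, "y": 0, "z": 0, "yaw": 0}, {"x": 0, "y": 0, "z": 0, "yaw": 0}, {"x": 0, "y": 0, "z": 0, "yaw": 0}, {"x": 0, "y": 0, "z": 0, "yaw": 0}], hand=1, grip_force=30)

```text
clock: 2.95
position: [0.4207, -0.0796, 0.0077]
eef_rot: [0.002, 0.682, 0.732, 0.001]
ft_force: [-1.9, 0.5, 7.0]
finger_gap: 0.0389
finger_force: 29.5
```

Call:
jog_arm(commands=[{"x": 0, "y": 0, "z": -10, "yaw": 0}, {"x": 0, "y": 0, "z": -30, "yaw": 0}, {"x": 0, "y": 0, "z": -40, "yaw": 0}, {"x": 0, "y": 0, "z": -30, "yaw": 0}, {"x": 0, "y": 0, "z": 0, "yaw": 0}])

```text
clock: 3.45
position: [0.4228, -0.0803, 0.122]
eef_rot: [0.005, 0.682, 0.732, 0.002]
ft_force: [0.9, 0.2, -0.3]
finger_gap: 0.0389
finger_force: 30.6
```

```bash
python3 -c "
from h import *
plan(.591,.061,.11,3.9)
s=bot.state();C=cam('wrist',s);cv2.imwrite('pics/w2.png',grab_frame('wrist'))"
```

```text
t 3.45 pos [ 0.4228 -0.0803  0.122 ] ang 4.06 n 6
0 x 21.5 y 29.6 z 2.2 yaw 0.03
1 x 21.5 y 29.6 z 2.2 yaw 0.03
2 x 21.5 y 29.6 z 2.2 yaw 0.03
3 x 21.6 y 29.6 z 2.2 yaw 0.03
4 x 21.6 y 29.6 z 2.2 yaw 0.03
5 x 21.6 y 29.6 z 2.2 yaw 0.03
```

View pics/w2.png

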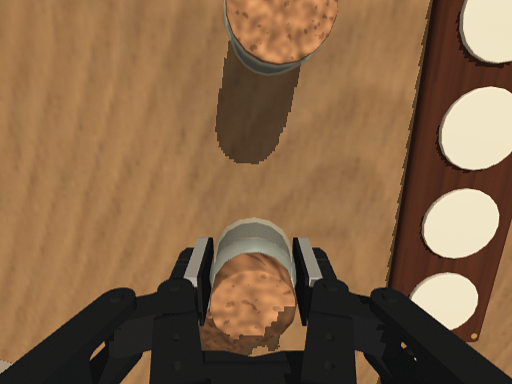

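Held upright between the pads; cork about x 211–297, top face front rim row ~254–350, T cork at (281,15), coasters at right.

```bash
python3 -c "
from h import *
s=bot.state();C=cam('wrist',s);p=s['position']
for r in (295,300,305): print(cast((253,r),.160,C)-p)
# cork rim points -> distance
print(cast((211,302),.16,C)-cast((297,302),.16,C),cast((253,256),.16,C)-p,cast((253,350),.16,C)-p,proj(p+[0,0,.038],C))"
```

```text
[0.00107051 0.00550642 0.04070467]
[0.00122726 0.00332198 0.04070467]
[0.0013858  0.00111257 0.04070467]
[-0.03203299 -0.00210728  0.        ] [-9.38523916e-05  2.17332570e-02  4.07046749e-02] [ 0.00289864 -0.0199707   0.04070467] [249.127852   302.65155834]
```

Call:
jog_arm(commands=[{"x": 21.5, "y": 29.5, "z": 0, "yaw": 0}, {"x": 21.5, "y": 29.5, "z": 0, "yaw": 0}, {"x": 21.5, "y": 29.5, "z": 0, "yaw": 0}, {"x": 21.5, "y": 29.5, "z": 0, "yaw": 0}, {"x": 21.5, "y": 29.5, "z": 0, "yaw": 0}])

```text
clock: 4.0
position: [0.5585, 0.0397, 0.1142]
eef_rot: [-0.001, 0.682, 0.732, -0.001]
ft_force: [0.3, -1.0, -0.4]
finger_gap: 0.0389
finger_force: 30.6
```

Call:
jog_arm(commands=[{"x": 21.5, "y": 29.5, "z": 10, "yaw": 0}, {"x": 0, "y": 0, "z": 30, "yaw": 0}, {"x": 0, "y": 0, "z": 25, "yaw": 0}, {"x": 0, "y": 0, "z": 0, "yaw": 0}, {"x": 0, "y": 0, "z": 0, "yaw": 0}])

```text
clock: 4.5
position: [0.5851, 0.062, 0.0495]
eef_rot: [-0.001, 0.682, 0.732, -0.001]
ft_force: [0.6, 0.2, -1.2]
finger_gap: 0.0387
finger_force: 30.6
```

```bash
python3 -c "
from h import *
plan(.591,.061,.027,3.9)
s=bot.state();C=cam('wrist',s);cv2.imwrite('pics/w3.png',grab_frame('wrist'))"
```

```text
t 4.5 pos [0.5851 0.062  0.0495] ang 4.05 n 1
0 x -1.4 y 5.8 z 22.5 yaw 0.15
```

View pics/w3.png

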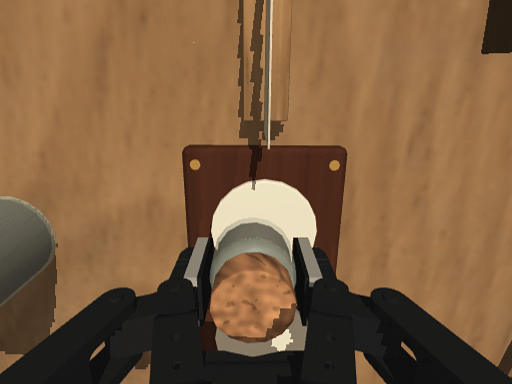

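Coaster a seen at columns 212–317 with top rim row 180; held cork at columns 209–295, far rim row ~342.

```bash
python3 -c "
from h import *
s=bot.state();C=cam('wrist',s);p=s['position'];zt=p[2]-.0077+.046
print(cast((252,342),zt,C)-p)
print('coaster top rim',cast((264.5,180),.017,C),'L',cast((212,225),.017,C),'R',cast((317,225),.017,C))
im=cv2.imread('pics/w3.png');h,S,v=hsv(im);m=((S<60)&(v>170)).astype(np.uint8);m[:,:190]=0;m[:170]=0;m[240:]=0;m[:,335:]=0
b=max(blobs(m,200),key=lambda b:b[1][4]);c=max(cv2.findContours(b[2].astype(np.uint8),0,cv2.CHAIN_APPROX_NONE)[0],key=len)[:,0]
pts=np.array([cast(q,.017,C)[:2] for q in c]);
from scipy.optimize import least_squares
# outer arc only: points with radius ~32 about guess
f=lambda o:np.abs(np.hypot(*(pts-o).T)-.032)
r=least_squares(lambda o:np.hypot(*(pts-o).T)-.032,[.592,.06],loss='cauchy',f_scale=.0005);print(r.x,np.median(f(r.x)))"
```

```text
[ 0.00266182 -0.01838748  0.0383    ]
coaster top rim [0.59279099 0.09058433 0.017     ] L [0.56383056 0.06052643 0.017     ] R [0.62635206 0.06495384 0.017     ]
[0.59494812 0.05804409] 0.0010032301904432002
```

Call:
jog_arm(commands=[{"x": -2, "y": 7, "z": 8, "yaw": 0}, {"x": 0, "y": 0, "z": 9, "yaw": 0}, {"x": 0, "y": 0, "z": 4, "yaw": 0}, {"x": 0, "y": 0, "z": 2, "yaw": 0}, {"x": 0, "y": 0, "z": 0, "yaw": 0}])

```text
clock: 5.05
position: [0.5929, 0.0606, 0.0268]
eef_rot: [-0.0, 0.682, 0.732, -0.0]
ft_force: [0.2, 0.1, -0.9]
finger_gap: 0.0388
finger_force: 30.7
```

Call:
jog_arm(commands=[{"x": -0.5, "y": -0.5, "z": 1, "yaw": 0}, {"x": 0, "y": 0, "z": 1, "yaw": 0}, {"x": 0, "y": 0, "z": 0, "yaw": 0}])

```text
clock: 5.35
position: [0.5929, 0.0601, 0.0253]
eef_rot: [0.0, 0.682, 0.732, 0.0]
ft_force: [1.1, 0.6, 0.0]
finger_gap: 0.0386
finger_force: 30.7
```

Call:
jog_arm(commands=[{"x": 0, "y": 0, "z": 1, "yaw": 0}, {"x": 0, "y": 0, "z": 1, "yaw": 0}, {"x": 0, "y": 0, "z": 0, "yaw": 0}])

```text
clock: 5.65
position: [0.5932, 0.0601, 0.0247]
eef_rot: [0.0, 0.682, 0.732, 0.0]
ft_force: [-6.5, -0.4, 10.3]
finger_gap: 0.0387
finger_force: 31.6
```

Call:
jog_arm(commands=[{"x": 0, "y": 0, "z": -1, "yaw": 0}, {"x": 0, "y": 0, "z": 0, "yaw": 0}, {"x": 0, "y": 0, "z": 0, "yaw": 0}, {"x": 0, "y": 0, "z": 0, "yaw": 0}, {"x": 0, "y": 0, "z": 0, "yaw": 0}], hand=0)

```text
clock: 6.15
position: [0.5928, 0.0601, 0.0241]
eef_rot: [-0.0, 0.682, 0.732, -0.0]
ft_force: [-0.1, 0.1, 0.3]
finger_gap: 0.0851
finger_force: 0.0
```

Call:
jog_arm(commands=[{"x": 0, "y": 0, "z": -20, "yaw": 0}, {"x": 0, "y": 0, "z": -40, "yaw": 0}, {"x": 0, "y": 0, "z": -45, "yaw": 0}, {"x": 0, "y": 0, "z": -20, "yaw": 0}, {"x": 0, "y": 0, "z": 0, "yaw": 0}])

```text
clock: 6.65
position: [0.5959, 0.0601, 0.1544]
eef_rot: [0.003, 0.682, 0.732, 0.003]
ft_force: [0.2, 0.0, 0.5]
finger_gap: 0.0856
finger_force: 0.0
```

```bash
python3 -c "
from h import *
plan(.410,-.182,.16,3.9)
s=bot.state();C=cam('wrist',s);cv2.imwrite('pics/w4.png',grab_frame('wrist'));cv2.imwrite('pics/top4.png',grab_frame('top'))"
```

```text
t 6.65 pos [0.5959 0.0601 0.1544] ang 4.06 n 8
0 x -28.5 y -25.3 z -0.9 yaw 0.02
1 x -28.6 y -25.3 z -0.9 yaw 0.02
2 x -28.6 y -25.3 z -0.9 yaw 0.02
3 x -28.6 y -25.3 z -0.9 yaw 0.02
4 x -28.6 y -25.3 z -0.9 yaw 0.02
5 x -28.6 y -25.3 z -0.9 yaw 0.02
6 x -28.6 y -25.3 z -0.9 yaw 0.02
7 x -28.6 y -25.2 z -0.9 yaw 0.02
```

View pics/w4.png

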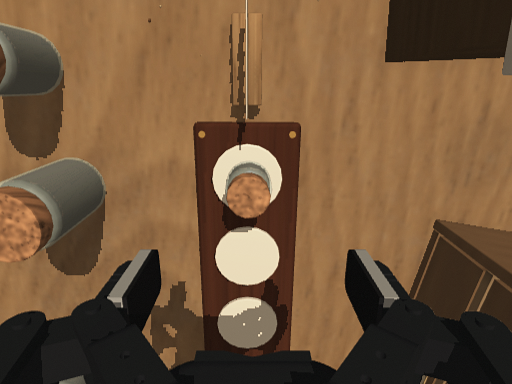

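Smallest jar stands on coaster a: cork (248,196), coaster (247,180), coaster b (247,255), c (247,322).

```bash
python3 - <<'E'
from h import *
s=bot.state();C=cam('wrist',s)
print('jar s',cast((248.5,196),.063,C).round(4))
im=cv2.imread('pics/w4.png');h,S,v=hsv(im)
for c,b,m in blobs((S<70)&(v>110),300):
    if 200<c[0]<300: print(c.round(1),b,cast((b[0]+b[2]/2-.5,b[1]+b[3]/2-.5),.017,C).round(4))
C=cam('top');im=cv2.imread('pics/top4.png');h,S,v=hsv(im);b_,g_,r_=[x.astype(int) for x in cv2.split(im)]
for c,b,_ in blobs((h<=14)&(S>130)&(v>135)&(r_-g_>50),15):
    if 150<c[0]<330 and 130<c[1]<230: print("cork",c.round(1),b,cast(c,.063,C).round(4))
for c,b,_ in blobs((S<70)&(v>150),50):
    if 190<c[0]<310 and 120<c[1]<160: print("white",b,cast((b[0]+b[2]/2-.5,b[1]+b[3]/2-.5),.017,C).round(4))
E
```

```text
jar s [0.5916 0.0605 0.063 ]
[246.1 168. ] [ 212  144   70   62 2158] [0.5891 0.0647 0.017 ]
[246.9 255.4] [ 215  227   64   58 2881] [ 0.5943 -0.0157  0.017 ]
[246.8 322. ] [ 218  297   59   51 2322] [ 0.5999 -0.0928  0.017 ]
cork [216.4 196.1] [211 187  13  19 170] [0.429  0.0325 0.063 ]
cork [294.4 203.4] [288 197  14  13 132] [ 0.408  -0.1855  0.063 ]
white [280 128  21  14 222] [ 0.6163 -0.1807  0.017 ]
white [227 132  21  20 321] [ 0.5954 -0.0223  0.017 ]
```

```bash
python3 - <<'E'
from h import *
s=bot.state();C=cam('wrist',s)
im=cv2.imread('pics/w4.png')
print(im[138:172:1,247,:].mean(1).round(),)
print(cv2.Canny(im[:,:,2],60,120)[185,205:290].nonzero()[0]+205, im[180,205:290].mean(1).round())
for r in (143.5,160,162,164,166): print(r,cast((247,r),.017,C).round(4))
E
```

```text
[ 47.  49.  49.  48.  45.  86. 213. 229. 218. 215. 216. 215. 216. 216.
 216. 217. 216. 215. 216. 216. 216. 217. 209. 198. 167. 117.  97. 100.
 100. 113. 125. 133. 139. 157.]
[213 225 231 236 237 238 239 240 247 265 266 269 281] [ 50.  50.  51.  49.  49.  49.  15. 115. 217. 216. 213. 214. 214. 214.
 214. 214. 214. 214. 214. 215. 220. 122. 135. 114. 110. 116. 113.  79.
  76.  77.  81.  99. 114. 122. 119. 110. 101. 101. 112. 122. 134. 137.
 136. 129. 123. 120. 119. 108. 103. 111. 128. 125. 121. 122. 123. 124.
 100.  82.  90.  97. 120. 127. 129. 104. 154. 175. 215. 215. 214. 214.
 214. 214. 214. 215. 215. 218. 220.  69.  44.  45.  46.  45.  46.  45.
  45.]
143.5 [0.5877 0.0921 0.017 ]
160 [0.5887 0.0777 0.017 ]
162 [0.5888 0.076  0.017 ]
164 [0.5889 0.0742 0.017 ]
166 [0.589  0.0724 0.017 ]
```

The jar sits about 3.5 mm toward −y of centre (rim gap 15.7 mm against 12 expected), so I'll mend that now.

Call:
jog_arm(commands=[{"x": 0, "y": -1, "z": 35, "yaw": 0}, {"x": 0, "y": 0, "z": 40, "yaw": 0}, {"x": 0, "y": 0, "z": 35, "yaw": 0}, {"x": 0, "y": 0, "z": 15, "yaw": 0}, {"x": 0, "y": 0, "z": 0, "yaw": 0}])

```text
clock: 7.25
position: [0.5882, 0.0599, 0.0199]
eef_rot: [-0.003, 0.682, 0.732, -0.003]
ft_force: [-0.6, -0.4, -0.5]
finger_gap: 0.0853
finger_force: 0.0
```

Call:
jog_arm(commands=[{"x": 0, "y": 0, "z": 0, "yaw": 0}, {"x": 0, "y": 0, "z": 0, "yaw": 0}, {"x": 0, "y": 0, "z": 0, "yaw": 0}, {"x": 0, "y": 0, "z": 0, "yaw": 0}, {"x": 0, "y": 0, "z": -2, "yaw": 0}], hand=1)

```text
clock: 7.75
position: [0.5928, 0.06, 0.0277]
eef_rot: [0.001, 0.682, 0.732, 0.001]
ft_force: [0.3, 0.2, -1.3]
finger_gap: 0.039
finger_force: 30.2
```

Call:
jog_arm(commands=[{"x": 1, "y": 0, "z": -3, "yaw": 0}, {"x": 2.5, "y": 0, "z": 0, "yaw": 0}, {"x": 0, "y": 0, "z": 2, "yaw": 0}, {"x": 0, "y": 0, "z": 2, "yaw": 0}, {"x": 0, "y": 0, "z": 0, "yaw": 0}])

```text
clock: 8.25
position: [0.5919, 0.0638, 0.0266]
eef_rot: [-0.0, 0.682, 0.732, 0.0]
ft_force: [-6.3, 1.2, 14.3]
finger_gap: 0.0385
finger_force: 31.4
```

Call:
jog_arm(commands=[{"x": 0, "y": 0, "z": -1, "yaw": 0}, {"x": 0, "y": 0, "z": 0, "yaw": 0}, {"x": 0, "y": 0, "z": 0, "yaw": 0}, {"x": 0, "y": 0, "z": 0, "yaw": 0}, {"x": 0, "y": 0, "z": 0, "yaw": 0}], hand=0)

```text
clock: 8.75
position: [0.5915, 0.0634, 0.026]
eef_rot: [-0.0, 0.682, 0.732, -0.0]
ft_force: [-0.0, -0.3, -0.4]
finger_gap: 0.0854
finger_force: 0.0
```

Call:
jog_arm(commands=[{"x": 0, "y": 0, "z": -20, "yaw": 0}, {"x": 0, "y": 0, "z": -40, "yaw": 0}, {"x": 0, "y": 0, "z": -40, "yaw": 0}, {"x": 0, "y": 0, "z": -30, "yaw": 0}, {"x": 0, "y": 0, "z": 0, "yaw": 0}])

```text
clock: 9.25
position: [0.5952, 0.0636, 0.1626]
eef_rot: [0.003, 0.682, 0.732, 0.003]
ft_force: [0.3, 0.2, 1.4]
finger_gap: 0.0855
finger_force: 0.0
```

```bash
python3 - <<'E'
from h import *
plan(.4115,-.1855,.15,4.0)
im=grab_frame('wrist');cv2.imwrite('pics/w5.png',im);g=im.mean(2)
s=bot.state();C=cam('wrist',s)
col=g[:,247];r0=next(r for r in range(120,200) if col[r]>150);r1=next(r for r in range(r0+2,220) if col[r]<150)
row=g[180,195:300];w=(row>170).nonzero()[0]+195
print(r0,r1,cast((247,r0-.5),.017,C)[1]-cast((247,r1-.5),.017,C)[1],w)
E
```

```text
t 9.25 pos [0.5952 0.0636 0.1626] ang 4.06 n 8
0 x -29.4 y -25.1 z 1.3 yaw 0.01
1 x -29.4 y -25.1 z 1.3 yaw 0.01
2 x -29.4 y -25.1 z 1.3 yaw 0.01
3 x -29.4 y -25.1 z 1.3 yaw 0.01
4 x -29.4 y -25.1 z 1.3 yaw 0.01
5 x -29.4 y -25.1 z 1.3 yaw 0.01
6 x -29.4 y -25.1 z 1.3 yaw 0.01
7 x -29.5 y -25.1 z 1.3 yaw 0.01
120 122 0.0017071055394921042 [214 215 216 217 218 219 220 221 222 223 224 268 269 270 271 272 273 274
 275 276 277 278 279 280]
```

Call:
jog_arm(commands=[{"x": -29.5, "y": -25, "z": 0, "yaw": 0}, {"x": -29.5, "y": -25, "z": 0, "yaw": 0}, {"x": -29.5, "y": -25, "z": 0, "yaw": 0}, {"x": -29.5, "y": -25, "z": 0, "yaw": 0}, {"x": -29.5, "y": -25, "z": 0, "yaw": 0}])

```text
clock: 9.8
position: [0.4754, -0.0932, 0.1544]
eef_rot: [-0.001, 0.682, 0.732, -0.001]
ft_force: [0.6, -1.0, 0.1]
finger_gap: 0.0854
finger_force: 0.0
```

Call:
jog_arm(commands=[{"x": -29.5, "y": -25, "z": 0, "yaw": 0}, {"x": -29.5, "y": -25, "z": 0, "yaw": 0}, {"x": -29.5, "y": -23, "z": 20, "yaw": 0}, {"x": 0, "y": 0, "z": 10, "yaw": 0}, {"x": 0, "y": 0, "z": 0, "yaw": 0}])

```text
clock: 10.3
position: [0.4087, -0.1853, 0.1233]
eef_rot: [-0.003, 0.683, 0.731, -0.0]
ft_force: [-0.3, 0.3, -0.8]
finger_gap: 0.0853
finger_force: 0.0
```

```bash
python3 - <<'E'
from h import *
plan(.4115,-.1855,.012,4.0)
im=cv2.imread('pics/w5.png');g=im.mean(2).round().astype(int)
print(g[130:180,247])
E
```

```text
t 10.3 pos [ 0.4087 -0.1853  0.1233] ang 3.91 n 3
0 x -0.3 y 1.1 z 37.1 yaw -0.03
1 x -0.3 y 1.1 z 37.1 yaw -0.03
2 x -0.3 y 1.1 z 37.1 yaw -0.03
[ 49  49  49  48  49  47  49  48  48  48  48  48  49  47  45  53 196 232
 222 217 217 217 216 217 216 216 217 218 203 195 153 106 101 101 123 129
 133 143 162 139  92  89  97 107 126 131 132 131 132 131]
```

Smallest is now centred (gap ≈12.5 mm). On to the second jar.

Call:
jog_arm(commands=[{"x": 0, "y": 3, "z": 40, "yaw": 0}, {"x": 0, "y": 0, "z": 40, "yaw": 0}, {"x": 0, "y": 0, "z": 25, "yaw": 0}, {"x": 0, "y": 0, "z": 6, "yaw": 0}, {"x": 0, "y": 0, "z": 0, "yaw": 0}])

```text
clock: 10.8
position: [0.4136, -0.1844, 0.0146]
eef_rot: [-0.001, 0.681, 0.732, -0.0]
ft_force: [-0.3, -0.4, 0.6]
finger_gap: 0.0849
finger_force: 0.0
```

Call:
jog_arm(commands=[{"x": 0, "y": 0, "z": 0, "yaw": 0}, {"x": 0, "y": 0, "z": 0, "yaw": 0}, {"x": 0, "y": 0, "z": 0, "yaw": 0}, {"x": 0, "y": 0, "z": 0, "yaw": 0}, {"x": 0, "y": 0, "z": 0, "yaw": 0}], hand=1)

```text
clock: 11.3
position: [0.4151, -0.1864, 0.0172]
eef_rot: [0.001, 0.682, 0.732, 0.0]
ft_force: [-1.6, 0.8, 7.8]
finger_gap: 0.0452
finger_force: 29.8
```

Call:
jog_arm(commands=[{"x": 0, "y": 0, "z": -10, "yaw": 0}, {"x": 0, "y": 0, "z": -30, "yaw": 0}, {"x": 0, "y": 0, "z": -40, "yaw": 0}, {"x": 0, "y": 0, "z": -20, "yaw": 0}, {"x": 0, "y": 0, "z": 0, "yaw": 0}])

```text
clock: 11.8
position: [0.4166, -0.1873, 0.1203]
eef_rot: [0.004, 0.682, 0.732, 0.001]
ft_force: [1.4, 0.0, -0.0]
finger_gap: 0.045
finger_force: 31.1
```

```bash
python3 -c "
from h import *
plan(.5975,-.022,.12,4.0)"
```

```text
t 11.8 pos [ 0.4166 -0.1873  0.1203] ang 4.05 n 7
0 x 21.7 y 27.5 z 0.1 yaw 0.01
1 x 21.7 y 27.5 z 0.1 yaw 0.01
2 x 21.7 y 27.4 z 0.1 yaw 0.01
3 x 21.7 y 27.4 z 0.1 yaw 0.01
4 x 21.7 y 27.4 z 0.1 yaw 0.01
5 x 21.8 y 27.4 z 0.1 yaw 0.01
6 x 21.8 y 27.4 z 0.1 yaw 0.01
```

Call:
jog_arm(commands=[{"x": 21.7, "y": 27.5, "z": 0, "yaw": 0}, {"x": 21.7, "y": 27.5, "z": 0, "yaw": 0}, {"x": 21.7, "y": 27.5, "z": 0, "yaw": 0}, {"x": 21.7, "y": 27.5, "z": 0, "yaw": 0}, {"x": 21.7, "y": 27.5, "z": 0, "yaw": 0}])

```text
clock: 12.3
position: [0.5437, -0.0666, 0.1145]
eef_rot: [-0.0, 0.682, 0.732, -0.0]
ft_force: [-0.1, -0.3, -1.3]
finger_gap: 0.0449
finger_force: 31.1
```

Call:
jog_arm(commands=[{"x": 21.7, "y": 27.5, "z": 0, "yaw": 0}, {"x": 21.7, "y": 27.5, "z": 15, "yaw": 0}, {"x": 0, "y": 0, "z": 30, "yaw": 0}, {"x": 0, "y": 0, "z": 25, "yaw": 0}, {"x": 0, "y": 0, "z": 0, "yaw": 0}])

```text
clock: 12.8
position: [0.5909, -0.0198, 0.0399]
eef_rot: [-0.004, 0.681, 0.732, -0.003]
ft_force: [-1.7, -0.2, -1.9]
finger_gap: 0.0452
finger_force: 31.2
```

Call:
jog_arm(commands=[{"x": 0, "y": 0, "z": 0, "yaw": 0}, {"x": 0, "y": 0, "z": 0, "yaw": 0}])

```text
clock: 13.0
position: [0.5961, -0.0209, 0.047]
eef_rot: [0.001, 0.682, 0.732, 0.001]
ft_force: [0.5, 0.3, -0.5]
finger_gap: 0.0448
finger_force: 31.2
```

```bash
python3 -c "
from h import *
plan(.5975,-.022,.034,4.0)"
```

```text
t 13.0 pos [ 0.5961 -0.0209  0.047 ] ang 4.03 n 1
0 x -1.1 y 1.3 z 13.0 yaw 0.03
```

Call:
jog_arm(commands=[{"x": -1, "y": 1.5, "z": 5, "yaw": 0}, {"x": 0, "y": 0, "z": 4, "yaw": 0}, {"x": 0, "y": 0, "z": 2, "yaw": 0}, {"x": 0, "y": 0, "z": 1, "yaw": 0}, {"x": 0, "y": 0, "z": 0, "yaw": 0}])

```text
clock: 13.5
position: [0.5968, -0.0216, 0.0342]
eef_rot: [0.0, 0.682, 0.732, -0.0]
ft_force: [-4.7, 0.2, 5.5]
finger_gap: 0.0452
finger_force: 31.8
```

Call:
jog_arm(commands=[{"x": 0, "y": 0, "z": 1, "yaw": 0}, {"x": 0, "y": 0, "z": 1, "yaw": 0}, {"x": 0, "y": 0, "z": 0, "yaw": 0}])

```text
clock: 13.8
position: [0.5969, -0.0216, 0.0341]
eef_rot: [0.0, 0.682, 0.732, -0.0]
ft_force: [-13.4, 1.0, 23.1]
finger_gap: 0.0448
finger_force: 33.3
```

Call:
jog_arm(commands=[{"x": 0, "y": 0, "z": -2, "yaw": 0}, {"x": 0, "y": 0, "z": 0, "yaw": 0}, {"x": 0, "y": 0, "z": 0, "yaw": 0}, {"x": 0, "y": 0, "z": 0, "yaw": 0}, {"x": 0, "y": 0, "z": 0, "yaw": 0}], hand=0)

```text
clock: 14.3
position: [0.5965, -0.0215, 0.0329]
eef_rot: [-0.0, 0.682, 0.732, -0.0]
ft_force: [-0.3, 0.4, 0.2]
finger_gap: 0.0852
finger_force: 0.0
```

Call:
jog_arm(commands=[{"x": 0, "y": 0, "z": -20, "yaw": 0}, {"x": 0, "y": 0, "z": -40, "yaw": 0}, {"x": 0, "y": 0, "z": -45, "yaw": 0}, {"x": 0, "y": 0, "z": -25, "yaw": 0}, {"x": 0, "y": 0, "z": 0, "yaw": 0}])

```text
clock: 14.8
position: [0.5999, -0.0218, 0.169]
eef_rot: [0.004, 0.682, 0.732, 0.003]
ft_force: [1.2, -0.2, -0.4]
finger_gap: 0.0856
finger_force: 0.0
```

```bash
python3 -c "
from h import *
plan(.4036,.143,.15,4.0)
cv2.imwrite('pics/w6.png',grab_frame('wrist'));cv2.imwrite('pics/top6.png',grab_frame('top'))"
```

```text
t 14.8 pos [ 0.5999 -0.0218  0.169 ] ang 4.06 n 7
0 x 25.5 y -26.3 z 2.4 yaw 0.01
1 x 25.5 y -26.3 z 2.4 yaw 0.01
2 x 25.5 y -26.3 z 2.4 yaw 0.01
3 x 25.5 y -26.3 z 2.4 yaw 0.01
4 x 25.5 y -26.3 z 2.4 yaw 0.01
5 x 25.5 y -26.3 z 2.4 yaw 0.01
6 x 25.5 y -26.3 z 2.4 yaw 0.01
```

View pics/w6.png

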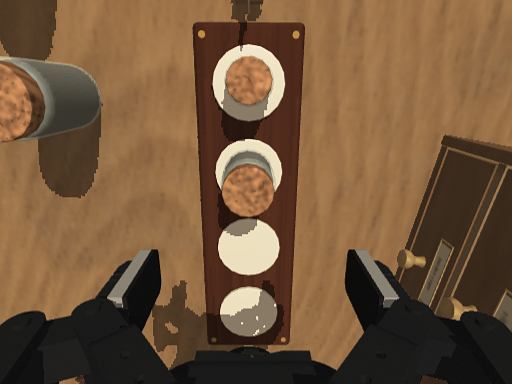

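Two jars placed on a (248,82) and b (248,185); c and d free at (248,247) and (248,312).

```bash
python3 - <<'E'
from h import *
s=bot.state();C=cam('wrist',s);im=cv2.imread('pics/w6.png');g=im.mean(2).round().astype(int)
print(g[134:160,248]);print(g[165,208:290])
for r in (138.5,145,147,149,151): print(r,cast((248,r),.017,C).round(4))
E
```

```text
[ 28  27  25  23  41 213 229 220 219 219 219 219 219 219 217 205 183 130
  99 102 105 105 104 103 122 143]
[ 52  53  54  52  51  50  47  34 198 221 218 217 218 218 218 219 223 175
 160  88  85  98 107 113 120 129 131 137 129 118 105  99  95 100  84  82
  85  89  93  96  96  98  96  94  91  90  91  96  98 127 137 155 150 145
 139 134 128 130 113  97  87 117 182 208 218 219 218 217 218 217 218 220
 231  99  46  48  52  50  50  50  47  47]
138.5 [0.5924 0.0126 0.017 ]
145 [0.5928 0.0068 0.017 ]
147 [0.5929 0.005  0.017 ]
149 [0.593  0.0031 0.017 ]
151 [0.5931 0.0013 0.017 ]
```

Call:
jog_arm(commands=[{"x": 25.5, "y": -26, "z": 0, "yaw": 0}, {"x": 25.5, "y": -26, "z": 0, "yaw": 0}, {"x": 25.5, "y": -26, "z": 0, "yaw": 0}, {"x": 25.5, "y": -26, "z": 0, "yaw": 0}, {"x": 25.5, "y": -26, "z": 0, "yaw": 0}])

```text
clock: 15.4
position: [0.4554, 0.0971, 0.1608]
eef_rot: [-0.001, 0.682, 0.732, -0.001]
ft_force: [0.8, 0.8, -0.4]
finger_gap: 0.0857
finger_force: 0.0
```

Call:
jog_arm(commands=[{"x": 25.5, "y": -26, "z": 0, "yaw": 0}, {"x": 25.5, "y": -25, "z": 10, "yaw": 0}, {"x": 0, "y": 0, "z": 5, "yaw": 0}, {"x": 0, "y": 0, "z": 0, "yaw": 0}, {"x": 0, "y": 0, "z": 0, "yaw": 0}])

```text
clock: 15.9
position: [0.4034, 0.1432, 0.1474]
eef_rot: [-0.0, 0.682, 0.732, -0.001]
ft_force: [0.3, -0.2, 0.4]
finger_gap: 0.0852
finger_force: 0.0
```

```bash
python3 -c "
from h import *
plan(.4036,.143,.03,4.0)"
```

```text
t 15.9 pos [0.4034 0.1432 0.1474] ang 4.05 n 3
0 x -0.1 y 0.1 z 39.1 yaw 0.02
1 x -0.1 y 0.1 z 39.1 yaw 0.02
2 x -0.1 y 0.1 z 39.1 yaw 0.02
```

Second jar is within 2 mm of centre, good enough. Descending on the third.

Call:
jog_arm(commands=[{"x": 0, "y": 0, "z": 40, "yaw": 0}, {"x": 0, "y": 0, "z": 40, "yaw": 0}, {"x": 0, "y": 0, "z": 25, "yaw": 0}, {"x": 0, "y": 0, "z": 10, "yaw": 0}, {"x": 0, "y": 0, "z": 2, "yaw": 0}])

```text
clock: 16.4
position: [0.4031, 0.143, 0.0303]
eef_rot: [-0.001, 0.682, 0.731, -0.001]
ft_force: [0.3, -0.3, 0.9]
finger_gap: 0.0856
finger_force: 0.0
```

Call:
jog_arm(commands=[{"x": 0, "y": 0, "z": 0, "yaw": 0}, {"x": 0, "y": 0, "z": 0, "yaw": 0}, {"x": 0, "y": 0, "z": 0, "yaw": 0}, {"x": 0, "y": 0, "z": 0, "yaw": 0}, {"x": 0, "y": 0, "z": 0, "yaw": 0}], hand=1)

```text
clock: 16.9
position: [0.4051, 0.1441, 0.0332]
eef_rot: [0.001, 0.682, 0.732, 0.001]
ft_force: [-1.1, -0.4, 6.1]
finger_gap: 0.0507
finger_force: 31.5
```

Call:
jog_arm(commands=[{"x": 0, "y": 0, "z": -15, "yaw": 0}, {"x": 0, "y": 0, "z": -35, "yaw": 0}, {"x": 0, "y": 0, "z": -40, "yaw": 0}, {"x": 0, "y": 0, "z": -35, "yaw": 0}, {"x": 0, "y": 0, "z": -15, "yaw": 0}])

```text
clock: 17.4
position: [0.4057, 0.1443, 0.1764]
eef_rot: [0.002, 0.682, 0.732, 0.003]
ft_force: [0.8, -0.1, -1.8]
finger_gap: 0.0507
finger_force: 32.1
```

```bash
python3 -c "
from h import *
plan(.603,-.0985,.165,4.0,n=10)"
```

```text
t 17.4 pos [0.4057 0.1443 0.1764] ang 4.07 n 10
0 x -25.6 y 18.0 z 1.2 yaw 0.01
1 x -25.6 y 18.0 z 1.2 yaw 0.01
2 x -25.6 y 18.0 z 1.2 yaw 0.01
3 x -25.6 y 18.0 z 1.2 yaw 0.01
4 x -25.6 y 18.0 z 1.2 yaw 0.01
5 x -25.6 y 18.0 z 1.2 yaw 0.01
6 x -25.6 y 18.0 z 1.2 yaw 0.01
7 x -25.6 y 18.0 z 1.2 yaw 0.01
8 x -25.6 y 18.0 z 1.2 yaw 0.01
9 x -25.6 y 18.0 z 1.2 yaw 0.01
```

Call:
jog_arm(commands=[{"x": -25.5, "y": 18, "z": 0, "yaw": 0}, {"x": -25.5, "y": 18, "z": 0, "yaw": 0}, {"x": -25.5, "y": 18, "z": 0, "yaw": 0}, {"x": -25.5, "y": 18, "z": 0, "yaw": 0}, {"x": -25.5, "y": 18, "z": 0, "yaw": 0}])

```text
clock: 17.9
position: [0.5034, 0.0219, 0.1723]
eef_rot: [0.001, 0.682, 0.732, 0.001]
ft_force: [0.2, 0.3, -1.3]
finger_gap: 0.0508
finger_force: 32.1
```

Call:
jog_arm(commands=[{"x": -25.5, "y": 18, "z": 0, "yaw": 0}, {"x": -25.5, "y": 18, "z": 0, "yaw": 0}, {"x": -25.5, "y": 18, "z": 0, "yaw": 0}, {"x": -25.5, "y": 18, "z": 0, "yaw": 0}, {"x": -25.5, "y": 18, "z": 10, "yaw": 0}])

```text
clock: 18.4
position: [0.6032, -0.0992, 0.1638]
eef_rot: [0.002, 0.682, 0.732, 0.001]
ft_force: [0.1, -0.3, -0.9]
finger_gap: 0.0506
finger_force: 32.1
```

Call:
jog_arm(commands=[{"x": 0, "y": 0, "z": 35, "yaw": 0}, {"x": 0, "y": 0, "z": 35, "yaw": 0}, {"x": 0, "y": 0, "z": 20, "yaw": 0}, {"x": 0, "y": 0, "z": 5, "yaw": 0}, {"x": 0, "y": 0, "z": 0, "yaw": 0}])

```text
clock: 18.9
position: [0.6008, -0.0977, 0.0662]
eef_rot: [-0.0, 0.682, 0.732, -0.0]
ft_force: [-0.1, -0.6, -1.1]
finger_gap: 0.0506
finger_force: 32.0
```

```bash
python3 -c "
from h import *
plan(.603,-.0985,.05,4.0)"
```

```text
t 18.9 pos [ 0.6008 -0.0977  0.0662] ang 4.06 n 1
0 x -0.9 y 2.1 z 16.2 yaw 0.06
```

Call:
jog_arm(commands=[{"x": -1, "y": 1.5, "z": 6, "yaw": 0}, {"x": 0, "y": 0, "z": 5, "yaw": 0}, {"x": 0, "y": 0, "z": 3, "yaw": 0}, {"x": 0, "y": 0, "z": 1.5, "yaw": 0}, {"x": 0, "y": 0, "z": 0, "yaw": 0}])

```text
clock: 19.4
position: [0.6026, -0.0987, 0.0507]
eef_rot: [-0.0, 0.682, 0.732, -0.0]
ft_force: [-0.1, -0.5, -0.9]
finger_gap: 0.0506
finger_force: 32.1
```

Call:
jog_arm(commands=[{"x": 0, "y": 0, "z": 1, "yaw": 0}, {"x": 0, "y": 0, "z": 0.5, "yaw": 0}, {"x": 0, "y": 0, "z": 0, "yaw": 0}])

```text
clock: 19.7
position: [0.6029, -0.0988, 0.0503]
eef_rot: [0.0, 0.682, 0.732, 0.0]
ft_force: [-3.7, 1.3, 5.3]
finger_gap: 0.0506
finger_force: 32.6
```

Call:
jog_arm(commands=[{"x": 0, "y": 0, "z": -1, "yaw": 0}, {"x": 0, "y": 0, "z": 0, "yaw": 0}, {"x": 0, "y": 0, "z": 0, "yaw": 0}, {"x": 0, "y": 0, "z": 0, "yaw": 0}, {"x": 0, "y": 0, "z": 0, "yaw": 0}], hand=0)

```text
clock: 20.2
position: [0.6027, -0.0988, 0.0502]
eef_rot: [0.0, 0.682, 0.732, -0.0]
ft_force: [0.6, -0.4, -0.7]
finger_gap: 0.0855
finger_force: 0.0
```

Call:
jog_arm(commands=[{"x": 0, "y": 0, "z": -15, "yaw": 0}, {"x": 0, "y": 0, "z": -40, "yaw": 0}, {"x": 0, "y": 0, "z": -40, "yaw": 0}, {"x": 0, "y": 0, "z": -25, "yaw": 0}, {"x": 0, "y": 0, "z": 0, "yaw": 0}])

```text
clock: 20.7
position: [0.606, -0.0995, 0.1776]
eef_rot: [0.004, 0.682, 0.732, 0.002]
ft_force: [0.2, 0.0, 0.1]
finger_gap: 0.0856
finger_force: 0.0
```

```bash
python3 - <<'E'
from h import *
plan(.429,.036,.16,4.0,n=7)
s=bot.state();C=cam('wrist',s)
im=grab_frame('wrist');cv2.imwrite('pics/w7.png',im);g=im.mean(2).round().astype(int)
print(proj((.603,-.101,.017),C),proj((.6008,-.069,.017),C))
print(g[120:175,248])
E
```

```text
t 20.7 pos [ 0.606  -0.0995  0.1776] ang 4.06 n 7
0 x 21.1 y -23.9 z 2.2 yaw 0.01
1 x 21.1 y -23.9 z 2.2 yaw 0.01
2 x 21.1 y -23.9 z 2.2 yaw 0.01
3 x 21.1 y -23.9 z 2.2 yaw 0.01
4 x 21.1 y -23.9 z 2.2 yaw 0.01
5 x 21.1 y -23.9 z 2.2 yaw 0.01
6 x 21.1 y -23.9 z 2.2 yaw 0.01
[246.10987793 172.54857089] [245.9873666  139.60775022]
[124 119  67  22  27  28  28  27  27  27  27  28  27  29  28  27  28  27
  22  92 126 126 124 121 146 158 121  95 101 106 106 106 107 106 107 105
 104 128 147 144 146 159 141 107 101  96 107 125 129 129 137 145 147 142
 130]
```

Third jar is centred (gap ≈6.6 mm against 6). Now the tallest.

Call:
jog_arm(commands=[{"x": 21, "y": -24, "z": 0, "yaw": 0}, {"x": 21, "y": -24, "z": 0, "yaw": 0}, {"x": 21, "y": -24, "z": 0, "yaw": 0}, {"x": 21, "y": -24, "z": 0, "yaw": 0}, {"x": 21, "y": -24, "z": 0, "yaw": 0}])

```text
clock: 21.25
position: [0.4736, -0.0018, 0.169]
eef_rot: [-0.001, 0.682, 0.732, -0.001]
ft_force: [-0.1, 0.5, 0.4]
finger_gap: 0.0851
finger_force: 0.0
```

Call:
jog_arm(commands=[{"x": 21, "y": -22, "z": 0, "yaw": 0}, {"x": 21, "y": -22, "z": 0, "yaw": 0}, {"x": 0, "y": 0, "z": 5, "yaw": 0}, {"x": 0, "y": 0, "z": 0, "yaw": 0}, {"x": 0, "y": 0, "z": 0, "yaw": 0}])

```text
clock: 21.75
position: [0.4288, 0.0359, 0.1649]
eef_rot: [-0.0, 0.682, 0.732, -0.0]
ft_force: [0.5, -0.1, -0.2]
finger_gap: 0.0855
finger_force: 0.0
```

```bash
python3 -c "
from h import *
plan(.429,.036,.045,4.0)"
```

```text
t 21.75 pos [0.4288 0.0359 0.1649] ang 4.05 n 3
0 x 0.0 y 0.1 z 40.0 yaw 0.02
1 x 0.0 y 0.1 z 40.0 yaw 0.02
2 x 0.0 y 0.1 z 40.0 yaw 0.02
```

Call:
jog_arm(commands=[{"x": 0, "y": 0, "z": 40, "yaw": 0}, {"x": 0, "y": 0, "z": 40, "yaw": 0}, {"x": 0, "y": 0, "z": 25, "yaw": 0}, {"x": 0, "y": 0, "z": 12, "yaw": 0}, {"x": 0, "y": 0, "z": 3, "yaw": 0}])

```text
clock: 22.25
position: [0.4279, 0.0359, 0.0439]
eef_rot: [-0.001, 0.682, 0.731, -0.001]
ft_force: [0.3, 0.6, 0.2]
finger_gap: 0.0856
finger_force: 0.0
```

Call:
jog_arm(commands=[{"x": 0, "y": 0, "z": 0, "yaw": 0}, {"x": 0, "y": 0, "z": 0, "yaw": 0}, {"x": 0, "y": 0, "z": 0, "yaw": 0}, {"x": 0, "y": 0, "z": 0, "yaw": 0}, {"x": 0, "y": 0, "z": 0, "yaw": 0}], hand=1)

```text
clock: 22.75
position: [0.43, 0.0362, 0.0471]
eef_rot: [0.001, 0.682, 0.732, 0.001]
ft_force: [-3.5, -0.7, 7.4]
finger_gap: 0.0575
finger_force: 31.8
```

Call:
jog_arm(commands=[{"x": 0, "y": 0, "z": -15, "yaw": 0}, {"x": 0, "y": 0, "z": -35, "yaw": 0}, {"x": 0, "y": 0, "z": -40, "yaw": 0}, {"x": 0, "y": 0, "z": -30, "yaw": 0}, {"x": 0, "y": 0, "z": -10, "yaw": 0}])

```text
clock: 23.25
position: [0.4312, 0.0362, 0.18]
eef_rot: [0.003, 0.682, 0.732, 0.003]
ft_force: [0.6, 0.3, -1.6]
finger_gap: 0.057
finger_force: 33.0
```

```bash
python3 -c "
from h import *
plan(.608,-.1785,.175,4.0,n=10)"
```

```text
t 23.25 pos [0.4312 0.0362 0.18  ] ang 4.06 n 10
0 x -22.7 y 16.1 z 0.6 yaw 0.01
1 x -22.7 y 16.1 z 0.6 yaw 0.01
2 x -22.7 y 16.1 z 0.6 yaw 0.01
3 x -22.7 y 16.1 z 0.6 yaw 0.01
4 x -22.7 y 16.1 z 0.6 yaw 0.01
5 x -22.7 y 16.1 z 0.6 yaw 0.01
6 x -22.7 y 16.1 z 0.6 yaw 0.01
7 x -22.7 y 16.1 z 0.6 yaw 0.01
8 x -22.7 y 16.1 z 0.6 yaw 0.01
9 x -22.7 y 16.1 z 0.6 yaw 0.01
```

Call:
jog_arm(commands=[{"x": -22.5, "y": 16, "z": 0, "yaw": 0}, {"x": -22.5, "y": 16, "z": 0, "yaw": 0}, {"x": -22.5, "y": 16, "z": 0, "yaw": 0}, {"x": -22.5, "y": 16, "z": 0, "yaw": 0}, {"x": -22.5, "y": 16, "z": 0, "yaw": 0}])

```text
clock: 23.75
position: [0.5167, -0.0711, 0.1742]
eef_rot: [-0.0, 0.682, 0.732, -0.0]
ft_force: [-0.1, 0.3, -1.1]
finger_gap: 0.0574
finger_force: 32.9
```

Call:
jog_arm(commands=[{"x": -22.5, "y": 16, "z": 0, "yaw": 0}, {"x": -22.5, "y": 16, "z": 0, "yaw": 0}, {"x": -22.5, "y": 16, "z": 0, "yaw": 0}, {"x": -22.5, "y": 16, "z": 0, "yaw": 0}, {"x": -22.5, "y": 16, "z": 0, "yaw": 0}])

```text
clock: 24.25
position: [0.6044, -0.1776, 0.1739]
eef_rot: [-0.001, 0.682, 0.732, -0.0]
ft_force: [0.4, 0.3, -1.5]
finger_gap: 0.0572
finger_force: 32.9
```

Call:
jog_arm(commands=[{"x": -2, "y": 1, "z": 20, "yaw": 0}, {"x": 0, "y": 0, "z": 35, "yaw": 0}, {"x": 0, "y": 0, "z": 25, "yaw": 0}, {"x": 0, "y": 0, "z": 10, "yaw": 0}, {"x": 0, "y": 0, "z": 0, "yaw": 0}])

```text
clock: 24.75
position: [0.6036, -0.178, 0.0825]
eef_rot: [-0.002, 0.682, 0.732, -0.001]
ft_force: [-0.5, -0.2, -1.4]
finger_gap: 0.0574
finger_force: 32.9
```

```bash
python3 -c "
from h import *
plan(.608,-.1788,.064,4.0)"
```

```text
t 24.75 pos [ 0.6036 -0.178   0.0825] ang 4.06 n 1
0 x -1.1 y 4.5 z 18.5 yaw 0.06
```

Call:
jog_arm(commands=[{"x": -1, "y": 3, "z": 7, "yaw": 0}, {"x": 0, "y": 0, "z": 6, "yaw": 0}, {"x": 0, "y": 0, "z": 3, "yaw": 0}, {"x": 0, "y": 0, "z": 1, "yaw": 0}, {"x": 0, "y": 0, "z": 0, "yaw": 0}])

```text
clock: 25.25
position: [0.6085, -0.1796, 0.0685]
eef_rot: [0.0, 0.682, 0.732, 0.0]
ft_force: [-0.0, -0.4, -1.2]
finger_gap: 0.057
finger_force: 33.0
```

Call:
jog_arm(commands=[{"x": 0.5, "y": -0.5, "z": 2, "yaw": 0}, {"x": 0, "y": 0, "z": 2, "yaw": 0}, {"x": 0, "y": 0, "z": 0.5, "yaw": 0}, {"x": 0, "y": 0, "z": 0, "yaw": 0}])

```text
clock: 25.65
position: [0.6081, -0.1792, 0.0643]
eef_rot: [0.0, 0.682, 0.732, 0.0]
ft_force: [-2.0, 0.3, 3.0]
finger_gap: 0.0572
finger_force: 33.3
```

Contact. Release and retreat up, then check.

Call:
jog_arm(commands=[{"x": 0, "y": 0, "z": 0, "yaw": 0}, {"x": 0, "y": 0, "z": 0, "yaw": 0}, {"x": 0, "y": 0, "z": 0, "yaw": 0}, {"x": 0, "y": 0, "z": 0, "yaw": 0}, {"x": 0, "y": 0, "z": 0, "yaw": 0}], hand=0)

```text
clock: 26.15
position: [0.6079, -0.1791, 0.0637]
eef_rot: [-0.0, 0.682, 0.732, -0.0]
ft_force: [-0.4, -0.2, -0.2]
finger_gap: 0.0854
finger_force: 0.0
```

Call:
jog_arm(commands=[{"x": 0, "y": 0, "z": -15, "yaw": 0}, {"x": 0, "y": 0, "z": -40, "yaw": 0}, {"x": 0, "y": 0, "z": -40, "yaw": 0}, {"x": 0, "y": 0, "z": -35, "yaw": 0}, {"x": 0, "y": 0, "z": -5, "yaw": 0}])

```text
clock: 26.65
position: [0.6109, -0.1802, 0.207]
eef_rot: [0.005, 0.682, 0.732, 0.002]
ft_force: [0.4, 0.6, 0.4]
finger_gap: 0.0854
finger_force: 0.0
```

Call:
jog_arm(commands=[{"x": 0, "y": -30, "z": 0, "yaw": 0}, {"x": 0, "y": -40, "z": 0, "yaw": 0}, {"x": 0, "y": -40, "z": 0, "yaw": 0}, {"x": 0, "y": -40, "z": 0, "yaw": 0}, {"x": 0, "y": -20, "z": 0, "yaw": 0}])

```text
clock: 27.15
position: [0.4357, -0.191, 0.1988]
eef_rot: [-0.0, 0.682, 0.732, -0.0]
ft_force: [0.8, 0.4, 1.3]
finger_gap: 0.0853
finger_force: 0.0
```

```bash
python3 - <<'E'
from h import *
t=grab_frame('top');w=grab_frame('wrist');s=grab_frame('side')
a=cv2.resize(t[120:230,150:360],None,fx=3.7,fy=3.7)
b=cv2.resize(s[140:260,130:300],None,fx=1.5,fy=1.5)
o=np.zeros((600,800,3),np.uint8);o[:a.shape[0],:a.shape[1]]=a[:,:800];o[410:590,:b.shape[1]]=b;ww=cv2.resize(w,(253,190));o[410:600,300:553]=ww
cv2.imwrite('pics/f.png',o)
E
```

```text
(no output)
```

View pics/f.png

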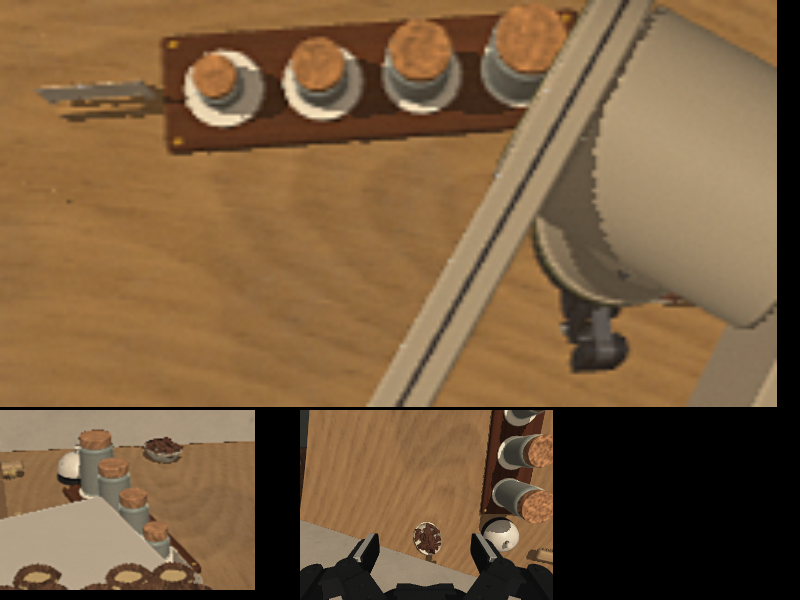

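All four stand upright in height order from the card stand (left) to the bell, bowl in place. I'll run a quick numeric centring check from the top view.

```bash
python3 - <<'E'
from h import *
im=grab_frame('top');C=cam('top');h,S,v=hsv(im);b_,g_,r_=[x.astype(int) for x in cv2.split(im)]
m=(h<=14)&(S>110)&(v>110)&(r_-g_>45)
for k,z,t in(("s",.046,(.5894,.0583)),("m",.062,(.595,-.0212)),("t",.08,(.6005,-.1012)),("T",.098,(.6056,-.1803))):
    p=proj((*t,z+.017),C);mm=np.zeros(m.shape,np.uint8);cv2.circle(mm,tuple(int(round(a)) for a in p),12,1,-1)
    b=max(blobs(mm&m,20),key=lambda b:b[1][4]);bb=b[1];c=(bb[0]+bb[2]/2-.5,bb[1]+bb[3]/2-.5)
    print(k,bb,((cast(c,z+.017,C)[:2]-t)*1e3).round(1))
E
```

```text
s [202 135  12  11 103] [-0.1  1.2]
m [229 130  14  14 146] [ 0.3 -0. ]
t [255 125  17  16 193] [1.5 3.1]
T [284 121  19  18 245] [-0.2  1.3]
```

All are within about 3 mm of centre. Handing in.

```bash
python3 -c "
from bench import order
print(order.sign_off())"
```

```text
the job is handed in; nothing more can be done
None
```

The job is handed in: the four jars stand upright on the coasters, shortest at the card stand and tallest at the bell, each measured within about 3 mm of centre in the top view; the bowl and the turquoise jar were not moved.

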